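Wedge a painting panel fast in its clamping board

TASK

Make the painting panel fast in the clamping board: pick up the thick wooden wedge, lay it in the mouth of the slot beside the panel, thin end first, and tap its butt until it jams tight by itself and holds the panel hard up against the straight batten. Leave the thin wedge lying where it is.

Things in the scene. Friction and masses are not known exactly. Their poses are not given: they have to be found in the camera images.
- board: Fixed plywood board 240x280x12 mm (x -105..135, y -140..140); origin on the table, z up. Battens (tops at z 34): a straight one, face at x 105; a slanted one at -x, its face from (-49,30) to (-28,-98). Between it and the panel is the slot: mouth at y 30, open to +y; wedge goes to -y. With the panel home its edge is x -15, slot 34 wide at the mouth, narrowing 1 in 6 like the thick wedge.
- panel_mid (a point): Centre of the loose painting panel, white face up, 120 (x) x 150 (y) x 18 mm, about 0.18 kg, lying on the board with its edges along the board's axes, its +y end about level with the slot's mouth. It starts 3 to 7 mm short of the straight batten; hard against it, its centre is at board x = 45 mm.
- wedge_mid (a point): Centre of the thick wooden wedge: 120 mm long (y), 36 high (z), 38 thick at the butt (+y), 18 at the thin end (-y), upright on the table. +x face plane, 14 mm from centre, goes against the panel; -x face slanted. Goes in with its axes parallel to the board's; tight at about board x -29, y -6 mm, butt 25 mm outside the mouth. Taps of 12 to 20 N on the butt, till it gives no more, jam it for good.
- sliver_mid (a point): Centre of the thin wooden wedge (half-way up), also 120 mm long and 36 mm high, but only 16 mm thick at its butt (+y end) and 6 mm at its thin end: too thin to lock. The two wedges lie side by side, centres 130 mm or more apart, in either order.
Mind the look-alikes: they are no part of the job. Of the things that look like the part that bears wedge_mid, the largest one is meant. There is more than one size of the part that bears panel_mid; the job needs the larger.

How it is judged:
By the outcome, as a careful person would: the job done as asked, in the order asked, and still so for the second after the job is handed in, with the robot touching nothing.
It also fails if it takes over 59 s, if anything falls off the work surface, if the arm or the gripper's body presses on something with over 40 N, if the wrist force passes 120 N, or if a joint passes its speed limit or range.

ROBOT

A 6-joint arm with a two-finger parallel gripper is mounted at the origin on the work surface. World frame = base frame: x ahead of the robot, y to its left, z up, the work surface at z = 0. Lengths are in m, angles in rad, forces in N, time in s.
With the tool pointing down it reaches from about 0.375 to 0.75 m from the base axis. Payload 9 kg.
Tool frame: the origin (TCP) lies on the centre line of the jaws, within the pads' length; the fingertips stand env.tip_reach ahead of it and the grasp point (between the pads) lies 2 mm behind it (env.tip_reach is the distance from the TCP to the fingertips, in m); z points along the fingers, y is the line along which they close (so a half turn about z gives the same grasp; the last joint's range is limited). The gripper opens to 85 mm and grips with 20 to 120 N. Pads are 22 mm wide; open, the fingers measure 114 mm over their backs; the gripper's body (76 mm by 85 mm) begins 54 mm behind the grasp point. The pads swing forward as they close: fully open they stand 13 mm farther back than shut.
Start: joints at [-1.486, 0.104, 0.097, 1.564, 0, 1.353], TCP at [0.179, -0.573, 0.248] pointing down, gripper open.
Joint ranges: [-2.99, 2.99], [-0.84, 1.86], [-1.1, 1.16], [-1.84, 2.11], [-1.51, 1.56], [-3.14, 3.14]. Speed limits (rad/s): [2.22, 2.22, 2.57, 3.14, 3.14, 3.14].

INTERFACE

Orientations are given as a rotation vector (axis times angle).
In Python, from plant import env gives the robot as it stands. The module is installed in compiled form; this text tells all that it offers.
- The arm moves only by the shell command python3 -m inch 'ROWS' [FORCE]. ROWS is JSON, a list of rows, each an object with "angular": the turn, a rotation vector about the tool's x, y, z in degrees, a list of three; "xyz": the shift along the tool's x, y, z in mm, a list of three; "grip": the finger opening in mm, from 0 to 85.4. In form: [{"angular": [ax, ay, az], "xyz": [tx, ty, tz], "grip": grip}, ...]. A call has 1 to 10 rows; each row shifts and turns the commanded pose from where the row before left it, along the tool's axes as they then stand; what a row does not reach is not made up. A row lasts 1/12 s, in which the tool goes at most 41.7 mm and 7.16 degrees, less where a joint would pass 70% of its speed; a pose out of reach is approached as far as the arm can. A call is refused whole if a number of a shift passes 41.7 or a number of a turn 7.16, either way. A call with a gripper value outside its range is refused whole. The fingers move at their own pace and stop on an object; FORCE is the grip in N (left out, the last holds). Time passes only in rows, so rows that do not move let the fingers close. It gives the time, the measured TCP pose, the force, the opening and the grip force at its end, in the units of the state.
- env.get_obs(): the state, without advancing time (a new reading comes with each control period).
- env.get_image(name): name is "side" or "top" or "wrist"; returns a dict with "frame" (480x640x3 uint8, red, green, blue), "fovy" (degrees; the focal length in pixels is half the picture's height over the tangent of half this angle, whatever the lens; pixels are square), "cx", "cy" (the principal point, pixels), "cam_to_world" (4x4, takes a point from camera to world coordinates). Camera axes: x right, y up, looking along -z (the intrinsics and any distortion apply to the point x, -y, -z); pixel columns grow to the right and rows downward; lengths in m; the calibration is good to about 2 mm. A picture is of the moment at which its call begins. There is no depth.
- env.job_done(): hands the job in; it is judged then, once.
The state is a dict: "time_s": time; "joints": joint angles; "dq": joint speeds; "tau": joint torques, N m; "ee_pos": TCP position; "tool_rot": TCP orientation; "contact_force": force on the tool from outside, world axes, zero at the start; "wrist_torque": the same for the moment, N m; "gripper_width": finger opening in m; "grip_force": force on a finger pad.
Only numpy, scipy, OpenCV 4.12 (cv2) and the standard library are available. Lean on these libraries where they do the work, as an engineer would, in place of code of your own. Each camera call takes 0.05 s, during which the arm holds its last target. There are 200 camera calls.

## Working session

There is one attempt and no reset: what is moved stays moved. The work goes in short steps, Python scripts to look and compute and a shell command to move; the robot and the scene stay as the last step left them, time stands still between calls to the robot, and variables do not carry over. Pictures are saved under pics/ and viewed, at most 10 in all, crops included, and the job is handed in when it is done.

```bash
mkdir -p pics
cat > h.py <<'E'
import numpy as np, cv2
from plant import env
from scipy.spatial.transform import Rotation as R
def save(n,f):
    d=env.get_image(n); cv2.imwrite(f,d["frame"][:,:,::-1]); np.save(f+'.npy',{k:d[k] for k in d if k!='frame'},allow_pickle=True)
    return d
def load(f): return np.load(f+'.npy',allow_pickle=True).item()
def px2w(d,u,v,z):
    f=240/np.tan(np.radians(d["fovy"])/2); T=np.array(d["cam_to_world"])
    r=T[:3,:3]@np.array([(u-d["cx"])/f,-(v-d["cy"])/f,-1]); o=T[:3,3]
    return o+r*(z-o[2])/r[2]
def w2px(d,p):
    f=240/np.tan(np.radians(d["fovy"])/2); T=np.array(d["cam_to_world"])
    c=T[:3,:3].T@(np.array(p)-T[:3,3]); return d["cx"]+f*c[0]/-c[2], d["cy"]-f*c[1]/-c[2]
E
python3 - <<'E'
from h import *
for n in ("top","side"):
    d=save(n,f"pics/{n}1.png"); print({k:d[k] for k in d if k!='frame'})
print(env.get_obs(),env.tip_reach)
E
```

```text
{'fovy': 54.18580900362484, 'cx': 314.37892191969786, 'cy': 234.42481914537976, 'cam_to_world': array([[ 0.02410523,  0.9976969 , -0.06340222,  0.47972926],
       [-0.99967595,  0.02353686, -0.00969638,  0.06110619],
       [-0.00818176,  0.0636154 ,  0.99794095,  0.8454665 ],
       [ 0.        ,  0.        ,  0.        ,  1.        ]])}
{'fovy': 49.948385487120525, 'cx': 314.3497622125057, 'cy': 240.23574176234683, 'cam_to_world': array([[ 0.98742075,  0.10303223, -0.11993589,  0.40626882],
       [-0.1576681 ,  0.58464382, -0.79582182, -0.70460668],
       [-0.01187552,  0.80472105,  0.59353434,  0.63277958],
       [ 0.        ,  0.        ,  0.        ,  1.        ]])}
{'time_s': 0.1, 'joints': array([-1.48566325e+00,  1.04661905e-01,  9.65718112e-02,  1.56391918e+00,
       -1.85998119e-05,  1.35311769e+00]), 'dq': array([ 0.00011132, -0.00165949,  0.0026336 , -0.00147114, -0.00020923,
        0.00058257]), 'tau': array([ 7.61759235e-03, -5.58212757e+01,  5.04715240e+01,  1.29860520e-02,
       -2.16773410e-04, -1.21992537e-05]), 'ee_pos': array([ 0.1789149 , -0.57241092,  0.24760065]), 'tool_rot': array([-3.10445521e+00, -4.73657588e-01, -9.69873295e-05]), 'contact_force': array([-0.76879114, -0.1647718 ,  0.09785115]), 'wrist_torque': array([ 0.0271904 ,  0.03018028, -0.041643  ]), 'grip_force': 0.0, 'gripper_width': 0.08566454104738501} 0.017
```

View pics/top1.png

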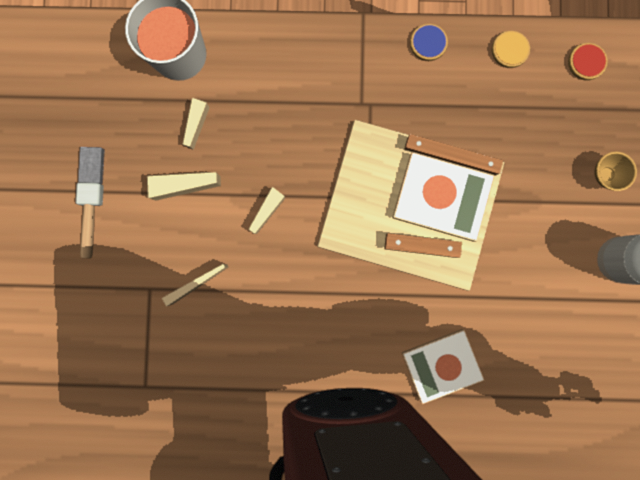

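View pics/side1.png

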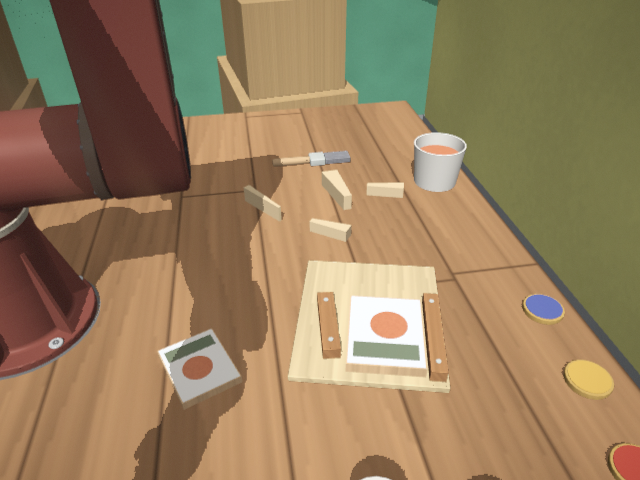

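Top view candidates: the thick wedge at (181,184) is the largest. Look-alikes are the small wedges at (194,122) and (266,210), and the thin sliver at (195,284). The panel is the large one on the board at (445,195), and its small look-alike is at (443,367). The straight batten is at (452,153) and the slanted one at (424,246); the slot mouth faces left (+y world).

Run:
```python
import cv2
i=cv2.imread('pics/top1.png')
a=cv2.resize(i[150:220,130:235],None,fx=7,fy=7,interpolation=cv2.INTER_CUBIC); cv2.imwrite('pics/c1.png',a)
b=cv2.resize(i[112:297,310:510],None,fx=3.2,fy=3.2,interpolation=cv2.INTER_CUBIC); cv2.imwrite('pics/c2.png',b)
```

```text
(no output)
```

View pics/c1.png

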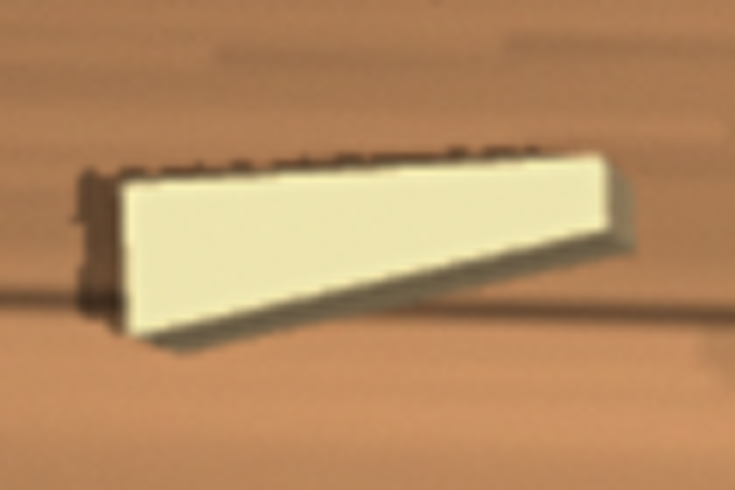

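View pics/c2.png

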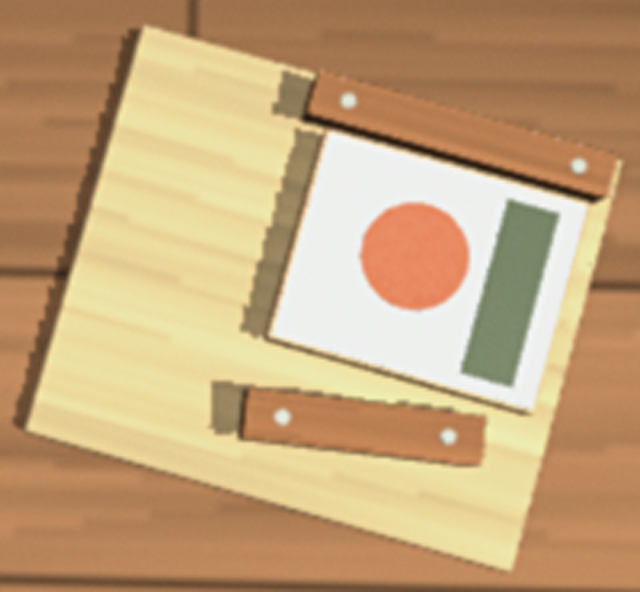

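```bash
cat > m.py <<'E'
from h import *
d=load('pics/top1.png')
def cv(p,o,s,z): return np.array([px2w(d,o[0]+(u+.5)/s-.5,o[1]+(v+.5)/s-.5,z)[:2] for u,v in p])*1000
def fit(loc,w):
    l=np.array(loc,float);lc=l.mean(0);wc=w.mean(0)
    a=l-lc;b=w-wc; th=np.arctan2((a[:,0]*b[:,1]-a[:,1]*b[:,0]).sum(),(a*b).sum())
    M=np.array([[np.cos(th),-np.sin(th)],[np.sin(th),np.cos(th)]]); t=wc-M@lc
    return th,M,t,np.abs(w-(l@M.T+t)).max()
B=cv([(143,25),(25,430),(513,571),(621,160)],(310,112),3.2,.012)
th,M,t,e=fit([(135,140),(-105,140),(-105,-140),(135,-140)],B); print('board',np.degrees(th),t,e)
P=cv([(325,130),(267,338),(530,412),(588,197)],(310,112),3.2,.030)
print('panel corners in board',((P-t)@M).round(1), fit([(60,75),(-60,75),(-60,-75),(60,-75)],(P-t)@M)[::2])
S=cv([(245,388),(484,416)],(310,112),3.2,.034); print('slant',((S-t)@M).round(1))
W=cv([(123,182),(606,153),(609,230),(130,335)],(130,150),7,.036)
wh,wM,wt,we=fit([(14,60),(14,-60),(-4,-60),(-24,60)],W); print('wedge',np.degrees(wh),wt,we,W.round(1))
print('target wedge world', M@[-29,-6]+t)
np.save('fit.npy',np.array([th,*t,wh,*wt]))
E
python3 m.py
```

```text
board -14.750171158106593 [577.20407419 -98.40513422] 1.299265308708982
panel corners in board [[  99.5   26.9]
 [ -20.    26.8]
 [ -19.3 -120.9]
 [ 103.3 -121. ]] (np.float64(0.009078763157122303), array([ 40.87123152, -47.07351201]))
slant [[-50.   31.4]
 [-28.9 -96.4]]
wedge 4.563078269485008 [617.89264227 302.20454102] 0.728851451090236 [[627.3 363.7]
 [637.4 243.2]
 [618.  241.7]
 [588.9 360.2]]
target wedge world [547.632135   -96.82386502]
```

Measured: board yaw is -14.75° at (577,-98). The panel is about 4 mm short of the batten and its edges fit the given sizes. The slanted batten matches to about 1 mm, and the wedge is at (618,302) with yaw +4.6°, fit residual under 1 mm. Next I work out the first move.

```bash
cat > go.py <<'E'
# usage: go.py w|b lx ly z_mm : shift for TCP to reach local point in wedge/board frame
import sys
from h import *
f=np.load('fit.npy'); th,t=(f[3],f[4:6]) if sys.argv[1]=='w' else (f[0],f[1:3])
lx,ly,z=map(float,sys.argv[2:5]); o=env.get_obs()
c,s=np.cos(th),np.sin(th); g=np.array([c*lx-s*ly+t[0],s*lx+c*ly+t[1],z])
Rm=R.from_rotvec(o['tool_rot']).as_matrix(); p=o['ee_pos']*1000
yaw=np.arctan2(Rm[1,1],Rm[0,1]); dz=-np.degrees((th-yaw+np.pi)%(2*np.pi)-np.pi)
Rn=np.column_stack([[-s,c,0],[c,s,0],[0,0,-1]])
print('goal',g.round(1),'at',p.round(1),'turn z',dz.round(2),'| shift in final-yaw tool axes',(Rn.T@(g-p)).round(1),'| now axes',(Rm.T@(g-p)).round(1))
print('tilt',Rm[:,2].round(4),'local', (np.array([[c,s],[-s,c]])@(p[:2]-t)).round(1),'t',round(o['time_s'],2),'F',o['contact_force'].round(1),'j',o['joints'].round(2),'w',o['gripper_width'])
E
python3 go.py w -2 18 130
```

```text
goal [614.5 320.  130. ] at [ 178.9 -572.4  247.6] turn z -77.21 | shift in final-yaw tool axes [854.9 505.2 117.6] | now axes [ 681.8 -721.8  118.6]
tilt [-1.0e-04  1.2e-03 -1.0e+00] local [-507.2 -836.9] t 0.1 F [-0.8 -0.2  0.1] j [-1.49  0.1   0.1   1.56 -0.    1.35] w 0.08566454104738501
```

```bash
python3 -m inch '[{"angular":[0,0,-7],"xyz":[0,0,0],"grip":85},{"angular":[0,0,-7],"xyz":[0,0,0],"grip":85},{"angular":[0,0,-7],"xyz":[0,0,0],"grip":85},{"angular":[0,0,-7],"xyz":[0,0,0],"grip":85},{"angular":[0,0,-7],"xyz":[0,0,0],"grip":85},{"angular":[0,0,-7],"xyz":[0,0,0],"grip":85},{"angular":[0,0,-7],"xyz":[0,0,0],"grip":85},{"angular":[0,0,-7],"xyz":[0,0,0],"grip":85},{"angular":[0,0,-7],"xyz":[0,0,0],"grip":85},{"angular":[0,0,-7],"xyz":[0,0,0],"grip":85}]'; python3 go.py w -2 18 130
```

```text
time_s: 0.93
ee_pos: [0.1789, -0.5725, 0.2478]
tool_rot: [-2.265, -2.176, -0.001]
contact_force: [0.4, 0.7, -0.3]
gripper_width: 0.0847
grip_force: 0.0
goal [614.5 320.  130. ] at [ 178.9 -572.5  247.8] turn z -6.87 | shift in final-yaw tool axes [855.  505.2 117.8] | now axes [909.2 399.3 118.5]
tilt [-1.e-04  8.e-04 -1.e+00] local [-507.2 -837. ] t 0.93 F [ 0.4  0.7 -0.3] j [-1.49  0.1   0.1   1.56 -0.    0.13] w 0.08471259556200307
```

```bash
python3 -m inch '[{"angular":[0,0,-6.87],"xyz":[0,0,0],"grip":85},{"angular":[0,0,0],"xyz":[33,23,0],"grip":85},{"angular":[0,0,0],"xyz":[33,23,0],"grip":85},{"angular":[0,0,0],"xyz":[33,23,0],"grip":85},{"angular":[0,0,0],"xyz":[33,23,0],"grip":85},{"angular":[0,0,0],"xyz":[33,23,0],"grip":85},{"angular":[0,0,0],"xyz":[33,23,0],"grip":85},{"angular":[0,0,0],"xyz":[33,23,0],"grip":85},{"angular":[0,0,0],"xyz":[33,23,0],"grip":85},{"angular":[0,0,0],"xyz":[33,23,0],"grip":85}]' >/dev/null; python3 -m inch '[{"angular":[0,0,0],"xyz":[34,22,0],"grip":85},{"angular":[0,0,0],"xyz":[34,22,0],"grip":85},{"angular":[0,0,0],"xyz":[34,22,0],"grip":85},{"angular":[0,0,0],"xyz":[34,22,0],"grip":85},{"angular":[0,0,0],"xyz":[34,22,0],"grip":85},{"angular":[0,0,0],"xyz":[34,22,0],"grip":85},{"angular":[0,0,0],"xyz":[34,22,0],"grip":85},{"angular":[0,0,0],"xyz":[34,22,0],"grip":85},{"angular":[0,0,0],"xyz":[34,22,0],"grip":85},{"angular":[0,0,0],"xyz":[34,22,0],"grip":85}]' ; python3 go.py w -2 18 130
```

```text
time_s: 2.6
ee_pos: [0.5583, 0.0962, 0.2479]
tool_rot: [-2.138, -2.302, 0.001]
contact_force: [0.3, -1.3, 0.3]
gripper_width: 0.0846
grip_force: 0.0
goal [614.5 320.  130. ] at [558.3  96.2 247.9] turn z -0.32 | shift in final-yaw tool axes [218.6  73.8 117.9] | now axes [219.   72.6 117.8]
tilt [-3.e-04 -2.e-04 -1.e+00] local [ -75.8 -200.6] t 2.6 F [ 0.3 -1.3  0.3] j [-0.06  0.   -0.01  1.56 -0.    1.44] w 0.08464884715272314
```

```bash
python3 -m inch '[{"angular":[0,0,-0.3],"xyz":[31.2,10.5,16.8],"grip":85},{"angular":[0,0,0],"xyz":[31.2,10.5,16.8],"grip":85},{"angular":[0,0,0],"xyz":[31.2,10.5,16.8],"grip":85},{"angular":[0,0,0],"xyz":[31.2,10.5,16.8],"grip":85},{"angular":[0,0,0],"xyz":[31.2,10.5,16.8],"grip":85},{"angular":[0,0,0],"xyz":[31.2,10.5,16.8],"grip":85},{"angular":[0,0,0],"xyz":[31.2,10.5,16.8],"grip":85},{"angular":[0,0,0],"xyz":[0,0,0],"grip":85},{"angular":[0,0,0],"xyz":[0,0,0],"grip":85}]' ; python3 go.py w -2 18 28; python3 -c "
from h import *
d=save('wrist','pics/w1.png')
f=np.load('fit.npy');print([np.round(w2px(d,p)) for p in ((.6273,.3637,.036),(.6374,.2432,.036),(.618,.2417,.036),(.5889,.3602,.036))])"
```

```text
time_s: 3.35
ee_pos: [0.6126, 0.3186, 0.1276]
tool_rot: [-2.128, -2.308, 0.006]
contact_force: [-0.2, -1.4, 0.4]
gripper_width: 0.0848
grip_force: 0.0
goal [614.5 320.   28. ] at [612.6 318.6 127.6] turn z 0.09 | shift in final-yaw tool axes [ 1.3  1.9 99.6] | now axes [ 1.4  2.4 99.6]
tilt [-0.0043 -0.0014 -1.    ] local [-3.9 16.7] t 3.35 F [-0.2 -1.4  0.4] j [ 0.29  0.4   0.22  1.39 -0.    1.78] w 0.08482008398245144
[array([355., 165.]), array([350., 368.]), array([318., 368.]), array([281., 166.])]
```

View pics/w1.png

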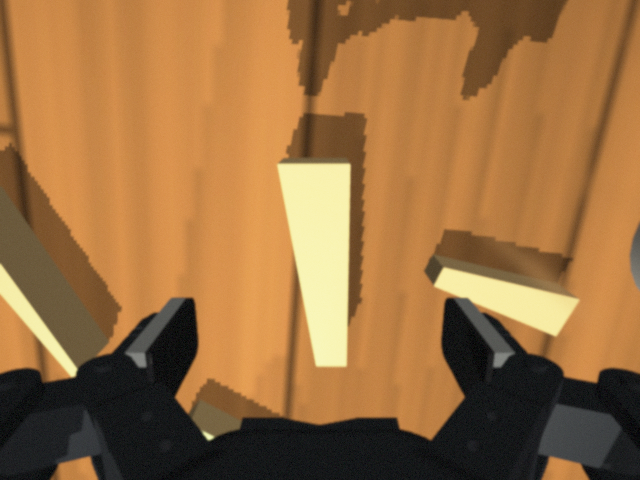

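The wrist view shows the thick wedge with its butt at row 163, cols 278–350, and its thin end at row 366. It is within 3 px of prediction. A small look-alike sits at (425–580, 230–335), so I use a narrower opening and grip nearer the butt.

```bash
python3 -m inch '[{"angular":[0,0,0],"xyz":[8.3,1,0],"grip":58},{"angular":[0,0,0],"xyz":[0,0,10],"grip":58},{"angular":[0,0,0],"xyz":[0,0,15],"grip":58},{"angular":[0,0,0],"xyz":[0,0,15],"grip":58},{"angular":[0,0,0],"xyz":[0,0,15],"grip":58},{"angular":[0,0,0],"xyz":[0,0,15],"grip":58},{"angular":[0,0,0],"xyz":[0,0,15],"grip":58},{"angular":[0,0,0],"xyz":[0,0,12],"grip":58},{"angular":[0,0,0],"xyz":[0,0,0],"grip":58},{"angular":[0,0,0],"xyz":[0,0,0],"grip":58}]' 40; python3 go.py w -3 25 28
```

```text
time_s: 4.23
ee_pos: [0.6142, 0.3253, 0.0334]
tool_rot: [-2.133, -2.307, 0.001]
contact_force: [-0.9, 0.4, 0.7]
gripper_width: 0.058
grip_force: 0.0
goal [612.9 326.9  28. ] at [614.2 325.3  33.4] turn z -0.08 | shift in final-yaw tool axes [ 1.7 -1.2  5.4] | now axes [ 1.7 -1.2  5.4]
tilt [-7.e-04 -3.e-04 -1.e+00] local [-1.8 23.3] t 4.23 F [-0.9  0.4  0.7] j [ 0.3   0.46  0.12  1.23 -0.    1.79] w 0.05804856078504384
```

```bash
python3 -m inch '[{"angular":[0,0,0],"xyz":[1.7,-1.2,5],"grip":58},{"angular":[0,0,0],"xyz":[0,0,0],"grip":45},{"angular":[0,0,0],"xyz":[0,0,0],"grip":38},{"angular":[0,0,0],"xyz":[0,0,0],"grip":20},{"angular":[0,0,0],"xyz":[0,0,0],"grip":20},{"angular":[0,0,0],"xyz":[0,0,0],"grip":20},{"angular":[0,0,0],"xyz":[0,0,0],"grip":20},{"angular":[0,0,0],"xyz":[0,0,-10],"grip":20},{"angular":[0,0,0],"xyz":[0,0,-20],"grip":20},{"angular":[0,0,0],"xyz":[0,0,-20],"grip":20}]' 40; python3 -m inch '[{"angular":[0,0,0],"xyz":[0,0,-20],"grip":20},{"angular":[0,0,0],"xyz":[0,0,-20],"grip":20},{"angular":[0,0,0],"xyz":[0,0,0],"grip":20},{"angular":[0,0,0],"xyz":[0,0,0],"grip":20}]'; python3 -c "
from h import *
d=save('wrist','pics/w2.png')"; python3 go.py b -33 53 90
```

```text
time_s: 5.07
ee_pos: [0.612, 0.3269, 0.0783]
tool_rot: [-2.131, -2.306, 0.004]
contact_force: [0.5, -0.7, -0.4]
gripper_width: 0.0322
grip_force: 39.4
time_s: 5.4
ee_pos: [0.6138, 0.3276, 0.12]
tool_rot: [2.131, 2.306, 0.003]
contact_force: [-0.7, -0.2, -1.6]
gripper_width: 0.0323
grip_force: 39.5
goal [558.8 -38.7  90. ] at [613.  327.3 118.3] turn z 19.27 | shift in final-yaw tool axes [-367.8   40.8   28.3] | now axes [-360.7  -82.9   28.4]
tilt [-4.e-04 -2.e-04 -1.e+00] local [-73.8 420.8] t 5.45 F [-0.4 -0.3 -1.1] j [ 0.3   0.41  0.21  1.38 -0.    1.79] w 0.03228148267664848
```

View pics/w2.png

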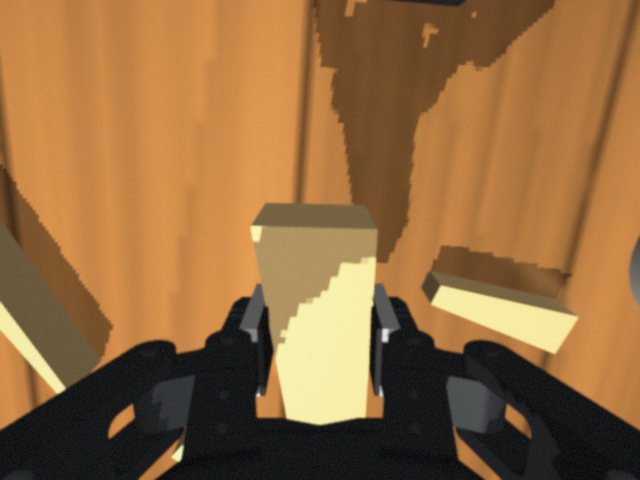

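The wedge is gripped. Its butt top edge runs from (253,227) to (376,229), and the sides run down into the gripper body at about (287,418) and (363,420). Now the in-hand pose.

Run:
```python
from h import *
d=load('pics/w2.png'); o=env.get_obs(); Rm=R.from_rotvec(o['tool_rot']).as_matrix(); p=o['ee_pos']
for z in (.120,.126):
    print(z,[ (Rm.T@(px2w(d,u,v,z)-p)*1000).round(1) for u,v in ((253,227),(376,229),(363,418),(287,418))])
print((Rm.T@(np.array(d['cam_to_world'])[:3,3]-p)*1000).round(1))
print(np.array(d['cam_to_world'])[:3,2])
for u,v in ((253,227),(376,229)): print(u,v)
```

```text
0.12 [array([ 34.5, -19.8,  -1.7]), array([33.8, 18.9, -1.7]), array([-36.7,  16.9,  -1.7]), array([-36.6, -10.5,  -1.7])]
0.126 [array([ 36. , -18.8,  -7.7]), array([35.4, 18. , -7.7]), array([-31.7,  16.1,  -7.7]), array([-31.7, -10. ,  -7.7])]
[  67.     0.7 -127.3]
[-0.02373902  0.26580126  0.96373552]
253 227
376 229
```

```bash
python3 go.py b -39.7 73 110; python3 -m inch '[{"angular":[0,0,6],"xyz":[0,0,0],"grip":20},{"angular":[0,0,6],"xyz":[0,0,0],"grip":20},{"angular":[0,0,5.8],"xyz":[0,0,0],"grip":20},{"angular":[0,0,0],"xyz":[0,0,0],"grip":20}]';  python3 go.py b -39.7 73 110
```

```text
goal [557.4 -17.7 110. ] at [613.  327.3 118.3] turn z 19.27 | shift in final-yaw tool axes [-347.8   34.1    8.3] | now axes [-339.6  -82.6    8.4]
tilt [-4.e-04 -2.e-04 -1.e+00] local [-73.8 420.8] t 5.45 F [-0.4 -0.3 -1.1] j [ 0.3   0.41  0.21  1.38 -0.    1.79] w 0.03228148267664848
time_s: 5.78
ee_pos: [0.6121, 0.327, 0.1166]
tool_rot: [-2.467, -1.944, 0.005]
contact_force: [0.2, 0.6, -1.3]
gripper_width: 0.0318
grip_force: 39.4
goal [557.4 -17.7 110. ] at [612.1 327.  116.6] turn z 1.21 | shift in final-yaw tool axes [-347.3   34.9    6.6] | now axes [-348.    27.5    7.1]
tilt [-0.0029 -0.001  -1.    ] local [-74.6 420.3] t 5.78 F [ 0.2  0.6 -1.3] j [ 0.3   0.41  0.21  1.38 -0.    2.11] w 0.03182917828371425
```

```bash
python3 -m inch '[{"angular":[0,0,0],"xyz":[-20,1.5,0],"grip":20},{"angular":[0,0,0],"xyz":[-36,3,0],"grip":20},{"angular":[0,0,0],"xyz":[-40,3,0],"grip":20},{"angular":[0,0,0],"xyz":[-40,3,0],"grip":20},{"angular":[0,0,0],"xyz":[-40,3,1],"grip":20},{"angular":[0,0,0],"xyz":[-40,3,1],"grip":20},{"angular":[0,0,0],"xyz":[-40,3,2],"grip":20},{"angular":[0,0,0],"xyz":[-40,3,2],"grip":20},{"angular":[0,0,0],"xyz":[-36,3,1],"grip":20},{"angular":[0,0,0],"xyz":[-16,2,0],"grip":20}]'; python3 -m inch '[{"angular":[0,0,0],"xyz":[0,0,5],"grip":20},{"angular":[0,0,0],"xyz":[0,0,5],"grip":20},{"angular":[0,0,0],"xyz":[0,0,5],"grip":20},{"angular":[0,0,0],"xyz":[0,0,0],"grip":20},{"angular":[0,0,0],"xyz":[0,0,0],"grip":20}]'; python3 go.py b -39.7 73 90;python3 -c "
from h import *
d=save('top','pics/t2.png'); i=d['frame'][:,:,::-1]
f=np.load('fit.npy');c,s=np.cos(f[0]),np.sin(f[0])
cv2.imwrite('pics/t2c.png',cv2.resize(i[100:280,290:490],None,fx=3,fy=3,interpolation=cv2.INTER_CUBIC))"
```

```text
time_s: 6.62
ee_pos: [0.5584, -0.0212, 0.1103]
tool_rot: [-2.462, -1.95, 0.003]
contact_force: [-0.4, 1.0, -0.4]
gripper_width: 0.0323
grip_force: 39.6
time_s: 7.03
ee_pos: [0.5595, -0.0164, 0.0958]
tool_rot: [-2.46, -1.952, 0.001]
contact_force: [0.5, 0.9, -0.3]
gripper_width: 0.0321
grip_force: 39.5
goal [557.4 -17.7  90. ] at [559.5 -16.4  95.8] turn z 1.6 | shift in final-yaw tool axes [-1.8 -1.7  5.8] | now axes [-1.8 -1.7  5.8]
tilt [-1.5e-03  4.0e-04 -1.0e+00] local [-38.   74.8] t 7.03 F [ 0.5  0.9 -0.3] j [-0.26  0.01 -0.27  1.28  0.    1.54] w 0.032095003136672476
```

View pics/t2c.png

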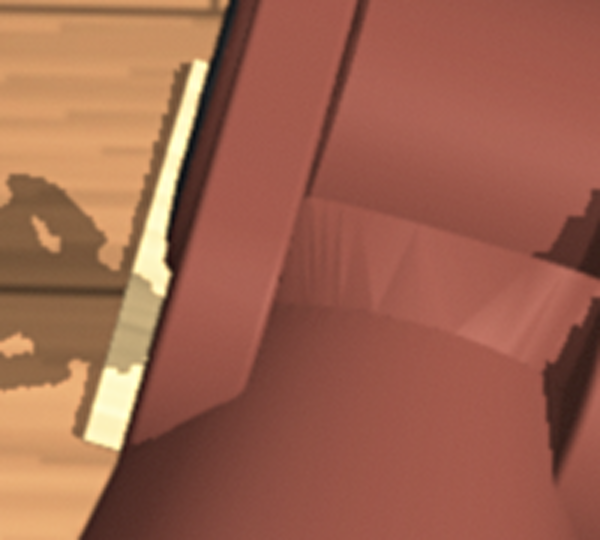

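The top camera is blocked by the arm, so I use the side camera.

```bash
python3 -m inch '[{"angular":[0,0,0],"xyz":[-1.8,-1.7,10],"grip":20},{"angular":[0,0,0],"xyz":[0,0,15],"grip":20},{"angular":[0,0,0],"xyz":[0,0,10],"grip":20},{"angular":[0,0,0],"xyz":[0,0,0],"grip":20},{"angular":[0,0,0],"xyz":[0,0,0],"grip":20},{"angular":[0,0,0],"xyz":[0,0,0],"grip":20}]'; python3 go.py b -39.7 73 60;python3 -c "
from h import *
d=save('side','pics/s2.png'); i=d['frame'][:,:,::-1]
cv2.imwrite('pics/s2c.png',cv2.resize(i[210:400,280:460],None,fx=3.15,fy=3.15,interpolation=cv2.INTER_CUBIC))"
```

```text
time_s: 7.58
ee_pos: [0.5581, -0.019, 0.0621]
tool_rot: [2.463, 1.95, 0.0]
contact_force: [0.1, 0.7, -0.6]
gripper_width: 0.0324
grip_force: 39.5
goal [557.4 -17.7  60. ] at [558.1 -19.   62.1] turn z 1.48 | shift in final-yaw tool axes [ 1.1 -1.   2.1] | now axes [ 1.1 -1.   2.1]
tilt [ 4.e-04 -2.e-04 -1.e+00] local [-38.7  71.9] t 7.58 F [ 0.1  0.7 -0.6] j [-0.27  0.03 -0.32  1.22 -0.    1.53] w 0.03235522921510653
```

View pics/s2c.png

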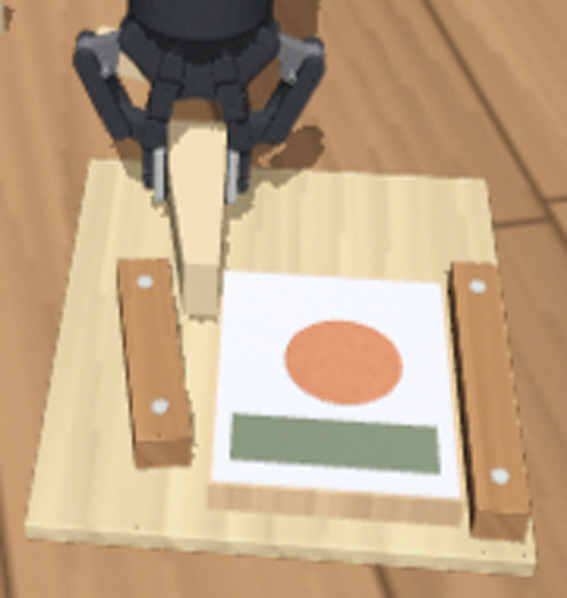

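The side view shows the held wedge pointing into the slot, with its thin end face at crop (187–219, 264–319). It lies between the slanted batten's inner edge (~170,262) and the panel's edge (~222,272). Next I check the numbers.

Run:
```python
from h import *
d=load('pics/s2.png'); f=np.load('fit.npy');c,s=np.cos(f[0]),np.sin(f[0]);M=np.array([[c,s],[-s,c]])
def q(u,v,z): return (M@(px2w(d,280+(u+.5)/3.15-.5,210+(v+.5)/3.15-.5,z)[:2]*1000-f[1:3])).round(1)
for zt in (.064,.066,.068,.070): print(zt,'top',q(187,264,zt),q(219,264,zt),'bottom',q(187,318,zt-.036),q(218,320,zt-.036))
print('panel +y corners',q(223,270,.03),q(441,282,.03),'batten',q(169,258,.034),'board',q(93,160,.012),q(487,180,.012))
```

```text
0.064 top [-39.4  -5.1] [-23.   -3.7] bottom [-38.7  -7.7] [-22.3  -7.8]
0.066 top [-39.3  -7.3] [-22.9  -5.9] bottom [-38.6  -9.8] [-22.2  -9.9]
0.068 top [-39.2  -9.5] [-22.9  -8.1] bottom [-38.5 -11.8] [-22.2 -11.9]
0.07 top [-39.1 -11.7] [-22.8 -10.3] bottom [-38.4 -13.9] [-22.2 -14. ]
panel +y corners [-21.3  29.1] [96.2 29.7] batten [-51.   31.8] board [-105.  141.] [132.6 141.8]
```

```bash
python3 -m inch '[{"angular":[0,0,0],"xyz":[0.5,-1.6,0],"grip":20},{"angular":[0,0,0],"xyz":[0,0,4],"grip":20},{"angular":[0,0,0],"xyz":[0,0,5],"grip":20},{"angular":[0,0,0],"xyz":[0,0,5],"grip":20},{"angular":[0,0,0],"xyz":[0,0,0],"grip":20},{"angular":[0,0,0],"xyz":[0,0,0],"grip":20}]' ; python3 -m inch '[{"angular":[0,0,0],"xyz":[0,0,1],"grip":20},{"angular":[0,0,0],"xyz":[0,0,1],"grip":20},{"angular":[0,0,0],"xyz":[0,0,0],"grip":20},{"angular":[0,0,0],"xyz":[0,0,0],"grip":20}]'
```

```text
time_s: 8.13
ee_pos: [0.556, -0.018, 0.047]
tool_rot: [-2.463, -1.949, 0.001]
contact_force: [0.6, -0.2, -0.4]
gripper_width: 0.032
grip_force: 39.5
time_s: 8.47
ee_pos: [0.5565, -0.0182, 0.0457]
tool_rot: [2.463, 1.95, -0.0]
contact_force: [0.2, -1.2, -1.6]
gripper_width: 0.0324
grip_force: 39.5
```

```bash
for i in 1 2 3; do python3 -m inch '[{"angular":[0,0,0],"xyz":[0,0,1],"grip":20},{"angular":[0,0,0],"xyz":[0,0,0],"grip":20},{"angular":[0,0,0],"xyz":[0,0,0],"grip":20}]' | egrep 'pos|contact'; done
```

```text
ee_pos: [0.5564, -0.0181, 0.0447]
contact_force: [0.1, 0.7, -0.3]
ee_pos: [0.5564, -0.0181, 0.0436]
contact_force: [-0.2, 0.2, -1.2]
ee_pos: [0.5564, -0.0181, 0.0426]
contact_force: [0.4, -0.2, -1.4]
```

```bash
for i in 1 2 3; do python3 -m inch '[{"angular":[0,0,0],"xyz":[0,0,1],"grip":20},{"angular":[0,0,0],"xyz":[0,0,0],"grip":20},{"angular":[0,0,0],"xyz":[0,0,0],"grip":20}]' | egrep 'pos|contact'; done
```

```text
ee_pos: [0.5564, -0.0182, 0.0416]
contact_force: [-0.6, -0.4, -0.7]
ee_pos: [0.5566, -0.0182, 0.0415]
contact_force: [-3.3, -0.0, 6.2]
ee_pos: [0.5568, -0.0182, 0.0414]
contact_force: [-7.3, 1.3, 14.6]
```

```bash
python3 -m inch '[{"angular":[0,0,0],"xyz":[0,0,-2.4],"grip":20},{"angular":[0,0,0],"xyz":[-3,0,0],"grip":20},{"angular":[0,0,0],"xyz":[-4,0,0],"grip":20},{"angular":[0,0,0],"xyz":[-3,0,0],"grip":20},{"angular":[0,0,0],"xyz":[0,0,0],"grip":20},{"angular":[0,0,0],"xyz":[0,0,0],"grip":20}]'; python3 go.py b -40 60 42
```

```text
time_s: 10.47
ee_pos: [0.554, -0.0282, 0.0418]
tool_rot: [-2.464, -1.949, 0.0]
contact_force: [-0.2, -0.5, -1.6]
gripper_width: 0.0322
grip_force: 39.7
goal [553.8 -30.2  42. ] at [554.  -28.2  41.8] turn z 1.43 | shift in final-yaw tool axes [-2.   0.3 -0.2] | now axes [-2.   0.3 -0.2]
tilt [-3.e-04  0.e+00 -1.e+00] local [-40.3  62. ] t 10.47 F [-0.2 -0.5 -1.6] j [-0.29  0.04 -0.35  1.18 -0.    1.52] w 0.032166106291449344
```

```bash
python3 -m inch '[{"angular":[0,0,0],"xyz":[0,0,0],"grip":45},{"angular":[0,0,0],"xyz":[0,0,0],"grip":58},{"angular":[0,0,0],"xyz":[0,0,0],"grip":58},{"angular":[0,0,0],"xyz":[0,0,0],"grip":58},{"angular":[0,0,0],"xyz":[0,0,-10],"grip":58},{"angular":[0,0,0],"xyz":[0,0,-20],"grip":58},{"angular":[0,0,0],"xyz":[0,0,-20],"grip":58},{"angular":[0,0,1.4],"xyz":[0,0,-10],"grip":40},{"angular":[0,0,0],"xyz":[35,0,0],"grip":0},{"angular":[0,0,0],"xyz":[35,-2,0],"grip":0}]'; python3 -m inch '[{"angular":[0,0,0],"xyz":[0,0,0],"grip":0},{"angular":[0,0,0],"xyz":[0,0,0],"grip":0},{"angular":[0,0,0],"xyz":[0,0,0],"grip":0},{"angular":[0,0,0],"xyz":[0,0,0],"grip":0}]'; python3 go.py b -41 130 33;python3 -c "
from h import *
d=save('side','pics/s3.png'); i=d['frame'][:,:,::-1]
cv2.imwrite('pics/s3c.png',cv2.resize(i[190:400,280:460],None,fx=2.8,fy=2.8,interpolation=cv2.INTER_CUBIC))"
```

```text
time_s: 11.3
ee_pos: [0.5713, 0.0397, 0.1039]
tool_rot: [2.49, 1.912, 0.003]
contact_force: [0.7, -0.1, -0.1]
gripper_width: 0.0221
grip_force: 0.0
time_s: 11.63
ee_pos: [0.5698, 0.0396, 0.102]
tool_rot: [2.488, 1.918, -0.001]
contact_force: [-0.4, -0.3, 0.0]
gripper_width: 0.0004
grip_force: 0.0
goal [570.7  37.7  33. ] at [569.8  39.6 102. ] turn z 0.01 | shift in final-yaw tool axes [-1.6  1.3 69. ] | now axes [-1.6  1.3 69. ]
tilt [-2.e-04 -3.e-04 -1.e+00] local [-42.3 131.6] t 11.63 F [-0.4 -0.3  0. ] j [-0.16  0.04 -0.23  1.3  -0.    1.67] w 0.000402004341062628
```

View pics/s3c.png

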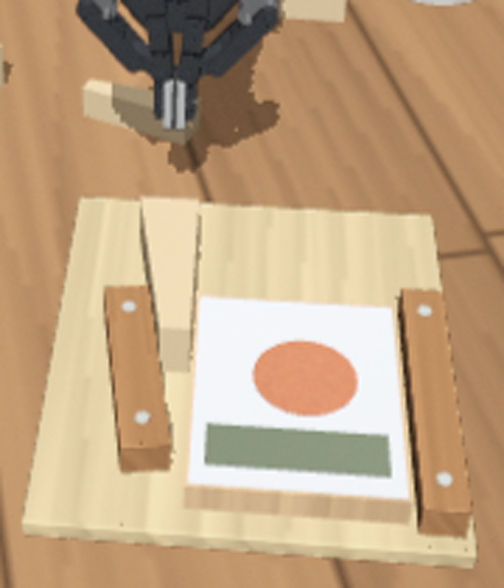

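The wedge lies square in the mouth: butt at crop (141–200, 198), thin end at (175,370). The nearby look-alike is well behind the fingers. Now I lower the closed fingers behind the butt.

```bash
python3 -m inch '[{"angular":[0,0,0],"xyz":[0,2,15],"grip":0},{"angular":[0,0,0],"xyz":[0,0,20],"grip":0},{"angular":[0,0,0],"xyz":[0,0,20],"grip":0},{"angular":[0,0,0],"xyz":[0,0,13],"grip":0},{"angular":[0,0,0],"xyz":[-3,0,0],"grip":0},{"angular":[0,0,0],"xyz":[-3,0,0],"grip":0},{"angular":[0,0,0],"xyz":[-3,0,0],"grip":0},{"angular":[0,0,0],"xyz":[0,0,0],"grip":0},{"angular":[0,0,0],"xyz":[0,0,0],"grip":0}]'; python3 go.py b -40 108 33; for i in 1 2 3 ; do python3 -m inch '[{"angular":[0,0,0],"xyz":[-2,0,0],"grip":0},{"angular":[0,0,0],"xyz":[-2,0,0],"grip":0},{"angular":[0,0,0],"xyz":[-2,0,0],"grip":0}]' | egrep 'pos|contact'; done
```

```text
time_s: 12.43
ee_pos: [0.5705, 0.0306, 0.0354]
tool_rot: [2.486, 1.918, 0.002]
contact_force: [0.5, 0.4, 0.2]
gripper_width: -0.0001
grip_force: 0.0
goal [566.   16.2  33. ] at [570.5  30.6  35.4] turn z 0.04 | shift in final-yaw tool axes [-15.1  -0.6   2.4] | now axes [-15.1  -0.6   2.4]
tilt [ 1.9e-03 -4.0e-04 -1.0e+00] local [-39.4 123.1] t 12.43 F [0.5 0.4 0.2] j [-0.18  0.09 -0.31  1.17 -0.    1.65] w -9.274413368192754e-05
ee_pos: [0.5682, 0.0252, 0.0343]
contact_force: [0.3, 0.6, -0.7]
ee_pos: [0.5665, 0.0193, 0.0341]
contact_force: [0.8, 0.9, 0.2]
ee_pos: [0.565, 0.0136, 0.034]
contact_force: [-0.9, 0.0, -0.2]
```

```bash
for i in 1 2 3 4 ; do python3 -m inch '[{"angular":[0,0,0],"xyz":[-1.5,0,0],"grip":0},{"angular":[0,0,0],"xyz":[-1.5,0,0],"grip":0},{"angular":[0,0,0],"xyz":[-1,0,0],"grip":0},{"angular":[0,0,0],"xyz":[-1,0,0],"grip":0}]' | egrep 'pos|contact'; done; python3 go.py b -40 66 33
```

```text
ee_pos: [0.5638, 0.0088, 0.0341]
contact_force: [-0.0, -0.0, -0.9]
ee_pos: [0.5628, 0.004, 0.0343]
contact_force: [2.6, 2.2, 0.5]
ee_pos: [0.5615, -0.0009, 0.0342]
contact_force: [3.2, 2.7, -0.0]
ee_pos: [0.5599, -0.0058, 0.0341]
contact_force: [1.4, 1.9, 0.7]
goal [555.3 -24.4  33. ] at [559.9  -5.8  34.1] turn z 0.07 | shift in final-yaw tool axes [-19.1   0.3   1.1] | now axes [-19.1   0.3   1.1]
tilt [-2.e-04 -3.e-04 -1.e+00] local [-40.3  85.1] t 14.52 F [1.4 1.9 0.7] j [-0.24  0.06 -0.34  1.17 -0.    1.58] w 0.0001293832087905558
```

```bash
for i in 1 2 3 4 5; do python3 -m inch '[{"angular":[0,0,0],"xyz":[-1,0,0],"grip":0},{"angular":[0,0,0],"xyz":[-1,0,0],"grip":0},{"angular":[0,0,0],"xyz":[-1,0,0],"grip":0}]' | egrep 'pos|contact'; done; python3 go.py b -36 66 33
```

```text
ee_pos: [0.559, -0.0087, 0.0339]
contact_force: [1.5, 1.6, 0.5]
ee_pos: [0.5584, -0.0115, 0.034]
contact_force: [2.2, 1.5, -0.6]
ee_pos: [0.5577, -0.0144, 0.0341]
contact_force: [1.8, 2.4, 0.1]
ee_pos: [0.557, -0.0173, 0.0342]
contact_force: [2.3, 2.3, 0.2]
ee_pos: [0.5563, -0.0202, 0.0341]
contact_force: [2.1, 2.4, 0.7]
goal [559.2 -25.4  33. ] at [556.3 -20.2  34.1] turn z 0.07 | shift in final-yaw tool axes [-4.3  4.2  1.1] | now axes [-4.3  4.2  1.1]
tilt [ 2.e-04 -0.e+00 -1.e+00] local [-40.2  70.3] t 15.77 F [2.1 2.4 0.7] j [-0.27  0.05 -0.35  1.17  0.    1.56] w 0.0003741485996797595
```

```bash
python3 -m inch '[{"angular":[0,0,0],"xyz":[4,0,0],"grip":0},{"angular":[0,0,0],"xyz":[0,5,0],"grip":0},{"angular":[0,0,0],"xyz":[-3,0,0],"grip":0}]' | egrep 'pos|contact'; for i in 1 2 3 4 5; do python3 -m inch '[{"angular":[0,0,0],"xyz":[-1,0,0],"grip":0},{"angular":[0,0,0],"xyz":[-1,0,0],"grip":0}]' | egrep 'pos|contact'; done; python3 go.py b -36 60 33
```

```text
ee_pos: [0.5617, -0.0204, 0.034]
contact_force: [0.9, -0.3, 0.1]
ee_pos: [0.5609, -0.0225, 0.034]
contact_force: [2.5, 1.5, -0.1]
ee_pos: [0.5603, -0.0243, 0.0341]
contact_force: [1.8, 2.0, -0.7]
ee_pos: [0.56, -0.0256, 0.0341]
contact_force: [6.0, 10.9, 0.3]
ee_pos: [0.56, -0.0258, 0.0343]
contact_force: [7.2, 19.4, 0.5]
ee_pos: [0.5599, -0.0258, 0.0343]
contact_force: [11.0, 30.0, 0.8]
goal [557.7 -31.2  33. ] at [559.9 -25.8  34.3] turn z 0.25 | shift in final-yaw tool axes [-5.8 -0.8  1.3] | now axes [-5.8 -0.8  1.3]
tilt [ 0.0035  0.009  -1.    ] local [-35.2  65.8] t 16.85 F [11.  30.   0.8] j [-0.28  0.06 -0.34  1.17  0.01  1.54] w 0.00022410209883863048
```

It stopped at butt y ≈ 55, the predicted tight position. I back off, tap once more to check, then clear away and look.

```bash
python3 -m inch '[{"angular":[0,0,0],"xyz":[8,0,0],"grip":0},{"angular":[0,0,0],"xyz":[0,0,0],"grip":0},{"angular":[0,0,0],"xyz":[-4,0,0],"grip":0},{"angular":[0,0,0],"xyz":[-2,0,0],"grip":0},{"angular":[0,0,0],"xyz":[-1,0,0],"grip":0}]' | egrep 'pos|contact';python3 go.py b -36 60 33; python3 -m inch '[{"angular":[0,0,0],"xyz":[20,0,0],"grip":0},{"angular":[0,0,0],"xyz":[10,0,0],"grip":0},{"angular":[0,0,0],"xyz":[0,0,-30],"grip":0},{"angular":[0,0,0],"xyz":[0,0,-40],"grip":0},{"angular":[0,0,0],"xyz":[10,-35,-10],"grip":0},{"angular":[0,0,0],"xyz":[35,-15,0],"grip":0},{"angular":[0,0,0],"xyz":[38,0,0],"grip":0},{"angular":[0,0,0],"xyz":[38,0,0],"grip":0},{"angular":[0,0,0],"xyz":[38,0,0],"grip":0},{"angular":[0,0,0],"xyz":[38,0,0],"grip":0}]'; python3 -m inch '[{"angular":[0,0,0],"xyz":[38,0,0],"grip":0},{"angular":[0,0,0],"xyz":[20,0,0],"grip":0},{"angular":[0,0,0],"xyz":[0,0,0],"grip":0},{"angular":[0,0,0],"xyz":[0,0,0],"grip":0}]' >/dev/null; python3 -c "
from h import *
d=save('top','pics/t4.png'); i=d['frame'][:,:,::-1]
cv2.imwrite('pics/t4c.png',cv2.resize(i[112:297,310:510],None,fx=3.2,fy=3.2,interpolation=cv2.INTER_CUBIC))"
```

```text
ee_pos: [0.5595, -0.0258, 0.0341]
contact_force: [8.1, 28.6, -0.8]
goal [557.7 -31.2  33. ] at [559.5 -25.8  34.1] turn z 0.21 | shift in final-yaw tool axes [-5.7 -0.4  1.1] | now axes [-5.7 -0.4  1. ]
tilt [ 0.0022  0.0087 -1.    ] local [-35.6  65.7] t 17.27 F [ 8.1 28.6 -0.8] j [-0.28  0.06 -0.34  1.17  0.01  1.54] w 3.402085292426268e-05
time_s: 18.1
ee_pos: [0.5684, 0.2041, 0.1142]
tool_rot: [2.487, 1.918, -0.001]
contact_force: [1.0, -0.5, 0.4]
gripper_width: 0.0002
grip_force: 0.0
```

View pics/t4c.png

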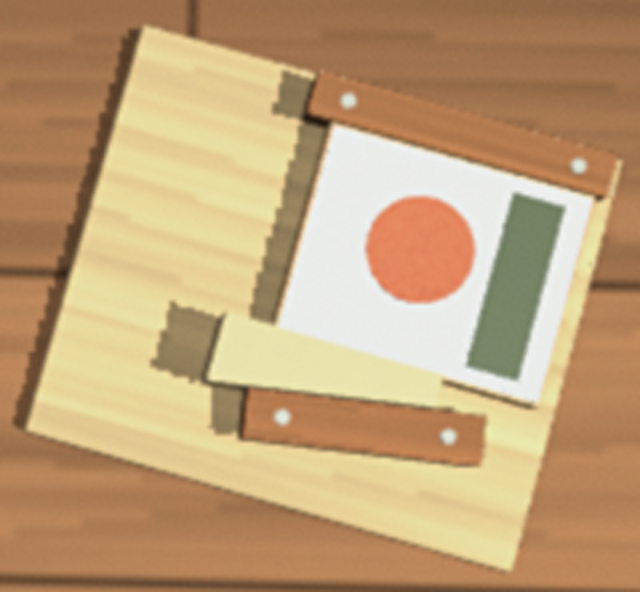

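The panel is hard against the straight batten, with the dark gap gone. The wedge sits tight between panel and slanted batten, its butt at crop (207–222, 315–382). The check tap moved nothing.

```bash
python3 -c "
from plant import env
print(env.job_done())"
```

```text
the job is handed in; nothing more can be done
None
```

I handed the job in at about 18.5 s of robot time: the thick wedge is jammed in the slot and holds the panel against the straight batten. The final taps reached about 30 N, above the 12 to 20 N asked for, and a repeat tap moved nothing. The thin wedge was never touched.

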